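# Hold the free slide of a contact test jig at its mark

## Robot

A 7-joint arm with a two-finger parallel gripper is mounted at the origin on the work surface. World frame = base frame: x ahead of the robot, y to its left, z up, the work surface at z = 0. Lengths are in m, angles in rad, forces in N, time in s.
With the tool pointing down it reaches from about 0.4 to 0.9 m from the base axis. Payload 5.6 kg.
Tool frame: the origin (TCP) lies midway between the tips of the shut fingers; the grasp point (between the pads) lies 19 mm behind it; y points along the fingers, z is the direction in which the jaws open and shut, and the axes are right-handed (so a half turn about y gives the same grasp; the last joint's range is limited). The gripper opens to 92 mm and grips with 3 to 60 N. Pads are 20 mm wide; open, the fingers measure 128 mm over their backs; the gripper's body (75 mm by 189 mm) begins 69 mm behind the grasp point.
Start: joints at [-1.272, 0.468, -0.012, 1.603, 0.006, 1.071, -0.056], TCP at [0.218, 0.612, 0.215] pointing down, gripper open.
Joint ranges: [-2.53, 2.53], [-0.31, 2.02], [-1.57, 1.55], [0.28, 2.44], [-1.29, 4.43], [0.15, 1.84], [-2.92, 2.92]. Speed limits (rad/s): [2.57, 2.57, 3.14, 3.14, 3.14, 3.14, 3.14].

## Interface

Orientations are given as a 3x3 rotation matrix whose columns are the frame's x, y, z axes.
In Python, from station import env, effector, solver, viewer, workorder, search_frame, tip_of gives the robot as it stands. Calls block until the motion is done:
- env.reach(position, orientation): joint-space move of the TCP to a pose.
- env.movel(position, frame=None, rate=0.15): straight line of the TCP; frame=None keeps the orientation; rate is the mean speed in m/s.
- env.goto_joints(angles): joint-space move.
- effector.release() and effector.grasp(squeeze=None): open the fingers fully, or close them until they stop; squeeze is the grip in N (None keeps the last).
- env.pause(seconds).
- solver.inverse_kinematics(position, orientation): joint angles nearest the present ones, or None.
- env.sense(): the state.
- viewer.read_camera(name): name is "scene" or "top" or "wrist"; returns (picture, depth): 480x640x3 uint8, red, green, blue; 480x640 float32, m along the optical axis (not along the pixel's ray), 0 where there is no reading.
- viewer.camera_info(name): a dict with "intrinsics" (3x3 intrinsics, pixels), "eye" and "rotation" of the camera in the world; the wrist camera has in their place "T_tool_cam" (4x4, takes a point from camera to tool coordinates, whose origin is the TCP and whose axes are the tool frame's). Camera axes: x right, y up, looking along -z (the intrinsics and any distortion apply to the point x, -y, -z); pixel columns grow to the right and rows downward; lengths in m; the calibration is good to about 2 mm. A picture is of the moment at which its call begins: read the wrist's pose just before it. camera_info takes no time and is no camera call.
A pose or a line that the arm cannot do raises env.PlanningError and nothing moves.
- workorder.finish_job(): hands the job in, once; it reports no verdict.
Trained networks look in the newest picture that a camera, given by its name, has taken for a name from the list of things; names that differ only in an ending like _2 or _b are one class to them, and where a whole thing is asked for, a point or a joint stands for the part that bears it (a point fixed in the world has none). Each returns a list of dicts, best first, with "score" (0 to 1); they miss things now and then, are a little off and sometimes report something else, mostly with a low value. They report only what shows in the picture. A call takes as long as a camera call.
- search_frame(camera, name): "at" ([x, y, z] in m, in world coordinates, good to about 4 mm: the middle of the surface that is visible of it).
- tip_of(camera, name): "at" ([x, y, z] in m, in world coordinates, good to about 4 mm: a listed point, or the origin of a listed thing).
The state is a dict: "t": time; "joint_positions": joint angles; "joint_velocities": joint speeds; "tau": joint torques, N m; "ee_pos": TCP position; "tcp_rot": TCP orientation; "wrist_force": force on the tool from outside, world axes, zero at the start; "moment": the same for the moment, N m; "gripper_width": finger opening in m.
Only numpy, scipy, OpenCV 4.12 (cv2) and the standard library are available. Lean on these libraries where they do the work, as an engineer would, in place of code of your own. Each camera call takes 0.05 s, during which the arm holds its last target.

## Task

The interlock inside the spring-contact test jig keeps one of its two blue pull handles locked, so try them to feel which one gives. Pull that one out against its spring until its black pointer stands level with the red marker, never well past it, and keep it there for the reading: finish while still holding the handle, with the other handle home. Leave the red marker and everything else on the bench where it is.

Things in the scene. Friction and masses are not known exactly. Their poses are not given: they have to be found in the camera images.
- jig: spring-contact test jig, fixed: base plate 315 x 240 x 10 (its x -170 to +145), grey housing 115 x 230, top 55 above the bench, front face at x = +20, white centre rail 28 wide along x at y = 0, top at 22. Origin: bench surface, on the centre line; x level, from the handles into the housing; y to the left seen from the handle side (left and right mean that); z up. Slides pull out along -x
- slide_left (a joint): travel of the left slide (m): 0 = home, grows as its handle is pulled out along the jig's -x, end stop 0.085. If free, a spring draws it home: 4 N at 0, 11 N at 0.06. If locked (one of the two is, by a pawl unseen inside the housing, not always the same one) it gives about 2 mm and stops dead; 20 N of pull is enough to be sure
- handle_left: left pull handle: upright blue plate 12 thick (jig's x), 44 wide (y), from 22 to 105 above the bench, on a stem 12 in diameter (axis 30 above the bench) running into the housing. Origin at bench height under the plate's middle, axes as the jig's; home at x = -45, y = +70 in the jig, 59 free between plate and housing. Pinch it across its thickness from above
- pointer_left (a point): tip of the thin black pointer that the left handle carries towards the centre rail, 27 above the bench, level with the middle of the plate's thickness; look only, it cannot be touched
- slide_right (a joint): travel of the right slide (m): 0 = home, grows as its handle is pulled out along the jig's -x, end stop 0.085. If free, a spring draws it home: 4 N at 0, 11 N at 0.06. If locked (one of the two is, by a pawl unseen inside the housing, not always the same one) it gives about 2 mm and stops dead; 20 N of pull is enough to be sure
- handle_right: right pull handle: upright blue plate 12 thick (jig's x), 44 wide (y), from 22 to 105 above the bench, on a stem 12 in diameter (axis 30 above the bench) running into the housing. Origin at bench height under the plate's middle, axes as the jig's; home at x = -45, y = -70 in the jig, 59 free between plate and housing. Pinch it across its thickness from above
- pointer_right (a point): tip of the thin black pointer that the right handle carries towards the centre rail, 27 above the bench, level with the middle of the plate's thickness; look only, it cannot be touched
- mark (a point): centre of the red marker, 27 above the bench: a block 14 long (along the jig's x), 32 wide, top at 31, astride the centre rail; axes as the jig's. It is the mark for both pointers; stiff to move, and to be left where it is
- marker (a joint): where the red marker stands (m, 0.03 to 0.06), on the scale of the slides: a pointer is level with the marker's middle when its slide's joint value equals this one
- spool: bystander: green plastic spool, 38 across, 30 tall, on top of the jig's housing (origin: middle of its underside)
- filter_can: bystander: steel filter can 34 x 44 x 28, on top of the jig's housing (origin: middle of its underside)
- screwdriver: bystander: screwdriver lying at the left of the bench
- jar: bystander: screw-top jar, 56 across, 65 tall, left of the bench (origin: middle of its underside)
- transformer: bystander: dark iron-core transformer 66 x 79 x 66 tall, right of the bench (origin: middle of its underside)
- meter: bystander: yellow hand-held meter 150 x 78 x 34, lying at the right (origin: middle of its underside)
- parts_tray: bystander: blue open parts tray 120 x 160 x 30, front left of the bench (origin: middle of its underside)

How it is judged:
At the end, for the whole second after the job is handed in: One handle's pointer is within 7 mm of the middle of the red marker along the slide (inside the red block's length), still (under 10 mm/s), the fingers bearing on that handle with more than 3 N, and the other slide is within 6 mm of home; all through the last second (((x of pointer_left in the frame of mark between -0.007 and 0.007 m and velocity of joint slide_left between -0.01 and 0.01 m/s and contact force between the fingers and handle_left above 3 N and value of joint slide_right below 0.006 m) or (x of pointer_right in the frame of mark between -0.007 and 0.007 m and velocity of joint slide_right between -0.01 and 0.01 m/s and contact force between the fingers and handle_right above 3 N and value of joint slide_left below 0.006 m))); the arm keeps its last pose, push and grip.
It fails at once if a pointer is drawn more than 20 mm past the middle of the red marker (x of any of pointer_left, pointer_right in the frame of mark below -0.02 m).
It fails at once if the red marker is shifted more than 4 mm (distance of mark from where it was at the start of the episode above 0.004 m).
It fails at once if a bystander is moved more than 30 mm (distance of any of spool, filter_can, screwdriver, jar, transformer, meter, parts_tray from where it was at the start of the episode above 0.03 m).
It also fails if it takes over 50 s, if anything falls off the work surface, if the arm or the gripper's body presses on something with over 40 N, if the wrist force passes 120 N, or if a joint passes its speed limit or range.

## Working session

There is one attempt and no reset: what is moved stays moved. The work goes in short steps, each a Python script; the robot and the scene stay as the last script left them, time stands still between calls to the robot, and variables do not carry over. Pictures are saved under pics/ and viewed, and the job is handed in when it is done.

```bash
mkdir -p pics; ls; python3 - <<'E'
from station import env, effector, solver, viewer, workorder, search_frame, tip_of
import cv2, numpy as np
np.set_printoptions(precision=4,suppress=True)
s=env.sense(); print(s['t'],s['ee_pos'],s['tcp_rot'],s['gripper_width'])
for c in ("scene","top"):
    p,d=viewer.read_camera(c); cv2.imwrite(f"pics/{c}0.png",p[:,:,::-1])
    for n in ("jig","handle_left","handle_right"):
        print(c,n,[(np.round(r['at'],4),round(r['score'],2)) for r in tip_of(c,n)[:2]])
    for n in ("pointer_left","pointer_right","mark"):
        print(c,n,[(np.round(r['at'],4),round(r['score'],2)) for r in tip_of(c,n)[:2]])
print(env.sense()['t'])
E
```

```text
pics
0.0 [0.2177 0.6118 0.2137] [[ 0.9421 -0.0005  0.3352]
 [-0.3352 -0.0017  0.9421]
 [ 0.0001 -1.     -0.0017]] 0.09189079241556442
scene jig [(array([ 0.525 ,  0.4358, -0.0005]), 0.68), (array([ 0.6081,  0.1254, -0.0012]), 0.65)]
scene handle_left [(array([0.5944, 0.199 , 0.0022]), 0.72), (array([0.5714, 0.1504, 0.0237]), 0.48)]
scene handle_right [(array([0.538 , 0.0734, 0.0032]), 0.74)]
scene pointer_left [(array([0.5681, 0.1513, 0.0238]), 0.85)]
scene pointer_right [(array([0.5553, 0.1272, 0.0244]), 0.61)]
scene mark [(array([0.5088, 0.1629, 0.0303]), 0.57), (array([0.5703, 0.1503, 0.0241]), 0.16)]
top jig [(array([ 0.607 ,  0.1233, -0.0009]), 0.6), (array([ 0.5344,  0.0739, -0.0023]), 0.46)]
top handle_left [(array([ 0.5875,  0.2045, -0.0013]), 0.67), (array([0.6693, 0.0257, 0.0539]), 0.46)]
top handle_right [(array([ 0.5385,  0.0734, -0.0026]), 0.64)]
top pointer_left [(array([0.58  , 0.1567, 0.0275]), 0.8)]
top pointer_right [(array([0.5601, 0.1204, 0.0316]), 0.69)]
top mark [(array([0.5118, 0.1585, 0.0272]), 0.63), (array([0.6069, 0.1246, 0.0022]), 0.52)]
0.7
```

View pics/scene0.png

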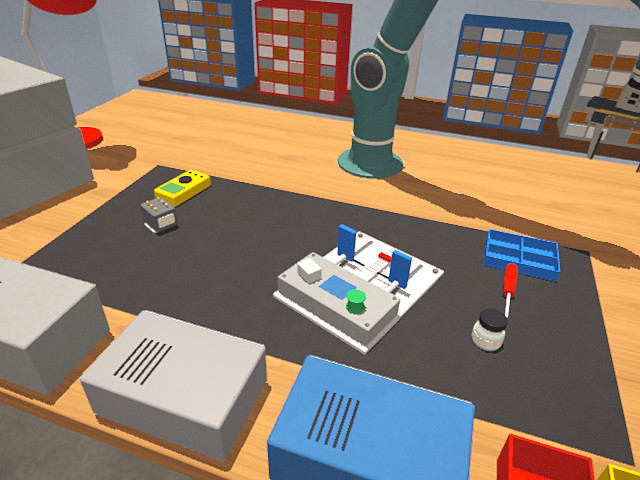

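View pics/top0.png

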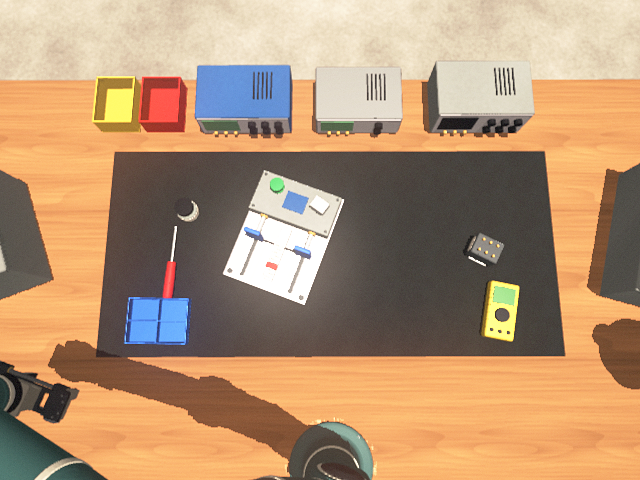

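The scene shows the jig ahead of the robot, yawed about −22°, with the housing on the far side. In the top view the handles are at about (253,232) and (302,252) and the red marker at (271,266). Both cameras agree on the pose. Next I'll move above the jig for a close wrist view.

```bash
cat > h.py <<'E'
from station import env, effector, solver, viewer, workorder, search_frame, tip_of
import cv2, numpy as np
np.set_printoptions(precision=4,suppress=True)
def Rj(yaw,sgn):
    z=sgn*np.array([np.cos(yaw),np.sin(yaw),0]); y=np.array([0,0,-1.]); x=np.cross(y,z)
    return np.column_stack([x,y,z])
def wrist(name, names):
    s=env.sense(); p,d=viewer.read_camera("wrist"); cv2.imwrite(f"pics/{name}.png",p[:,:,::-1]); np.save(f"pics/{name}_d.npy",d)
    np.savez(f"pics/{name}_pose.npz",p=s['ee_pos'],R=s['tcp_rot'])
    for n in names: print(n,[(np.round(r['at'],4),round(r['score'],2)) for r in tip_of("wrist",n)[:2]])
E
python3 - <<'E'
from h import *
print(viewer.camera_info("wrist"))
yaw=np.deg2rad(-22.4); x=np.array([np.cos(yaw),np.sin(yaw),0])
for sg in (1,-1):
    for pos in ([0.545,0.145,0.30],[0.589,0.202,0.071],[0.538,0.0735,0.071],[0.589-.05,0.22,0.071],[0.538-.05,0.093,0.071]):
        print(sg,pos,solver.inverse_kinematics(np.array(pos),Rj(yaw,sg)))
E
```

```text
{'intrinsics': array([[404.8753,   0.    , 321.6096],
       [  0.    , 404.8753, 238.2962],
       [  0.    ,   0.    ,   1.    ]]), 'T_tool_cam': array([[ 0.0004, -0.9716, -0.2366, -0.0661],
       [ 0.0012,  0.2366, -0.9716, -0.1695],
       [ 1.    ,  0.0001,  0.0013,  0.0001],
       [ 0.    ,  0.    ,  0.    ,  1.    ]])}
1 [0.545, 0.145, 0.3] [-0.7962  0.2581  0.5815  1.7488 -0.1523  1.1798 -0.5626]
1 [0.589, 0.202, 0.071] [-0.7524  0.6356  0.504   1.7991 -0.4063  0.8114 -0.4377]
1 [0.538, 0.0735, 0.071] [-0.6181  0.5286  0.5347  1.9984 -0.4012  0.7182 -0.2271]
1 [0.5389999999999999, 0.22, 0.071] [-0.8085  0.5726  0.4763  1.9002 -0.3705  0.7561 -0.5148]
1 [0.48800000000000004, 0.093, 0.071] [-0.6635  0.4561  0.4987  2.1055 -0.351   0.6595 -0.318 ]
-1 [0.545, 0.145, 0.3] [-0.3741  0.2434  0.0659  1.7222 -0.0172  1.1766  2.4471]
-1 [0.589, 0.202, 0.071] [-0.269   0.6013 -0.155   1.7642  0.1238  0.7855  2.2657]
-1 [0.538, 0.0735, 0.071] [-0.1462  0.4876 -0.0637  1.9672  0.047   0.6882  2.5118]
-1 [0.5389999999999999, 0.22, 0.071] [-0.3164  0.5472 -0.1662  1.8661  0.1282  0.7386  2.197 ]
-1 [0.48800000000000004, 0.093, 0.071] [-0.2022  0.4268 -0.0643  2.0759  0.0445  0.6401  2.4542]
```

```bash
python3 - <<'E'
from h import *
yaw=np.deg2rad(-22.4)
env.reach(np.array([0.545,0.135,0.26]),Rj(yaw,1))
wrist("w1",("jig","handle_left","handle_right","pointer_left","pointer_right","mark"))
print(env.sense()['t'],env.sense()['wrist_force'])
E
```

```text
jig [(array([0.6072, 0.1234, 0.0037]), 0.66)]
handle_left [(array([ 0.5921,  0.2064, -0.0051]), 0.83)]
handle_right [(array([0.5472, 0.0721, 0.0023]), 0.6)]
pointer_left [(array([0.5713, 0.1528, 0.0282]), 0.71)]
pointer_right [(array([0.5597, 0.1224, 0.027 ]), 0.97)]
mark [(array([0.5115, 0.1563, 0.0267]), 0.81), (array([0.6692, 0.0281, 0.053 ]), 0.54)]
3.1333 [-0.8403 -0.1272  0.3855]
```

View pics/w1.png

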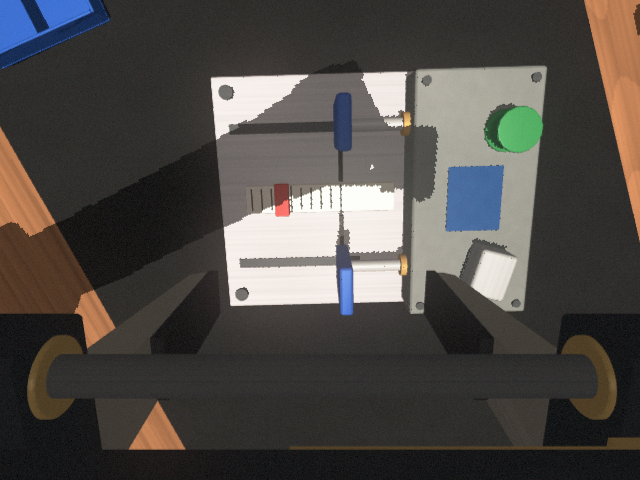

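The wrist view shows the red marker at (282,200), the pointer tips near (341,182) and (342,232), and the plates at (343,122) and (346,280). I'll measure these with depth.

```bash
cat >> h.py <<'E'
def cloud(name):
    d=np.load(f"pics/{name}_d.npy"); z=np.load(f"pics/{name}_pose.npz"); I=viewer.camera_info("wrist"); K=I['intrinsics']; T=I['T_tool_cam']
    u,v=np.meshgrid(np.arange(640),np.arange(480))
    P=np.stack([(u-K[0,2])/K[0,0]*d,-(v-K[1,2])/K[1,1]*d,-d],-1)
    return (P@T[:3,:3].T+T[:3,3])@z['R'].T+z['p'], d>0, cv2.imread(f"pics/{name}.png").astype(int)
def px(name,u,v,h):
    z=np.load(f"pics/{name}_pose.npz"); I=viewer.camera_info("wrist"); K=I['intrinsics']; T=I['T_tool_cam']
    r=z['R']@T[:3,:3]@np.array([(u-K[0,2])/K[0,0],-(v-K[1,2])/K[1,1],-1]); o=z['R']@T[:3,3]+z['p']
    return o+r*(h-o[2])/r[2]
E
python3 - <<'E'
from h import *
P,ok,im=cloud("w1"); b,g,r=im[...,0],im[...,1],im[...,2]
v=np.arange(480)[:,None]; u=np.arange(640)[None]
blue=(b>1.6*r)&(b>70)&(b>1.4*g)&ok
for n,(a,c) in dict(left=(85,160),right=(235,325)).items():
    m=blue&(v>a)&(v<c)&(u>325)&(u<365)
    t=m&(P[...,2]>0.098); q=P[t]; print(n,m.sum(),t.sum(),P[m][:,2].max())
    if len(q): 
        box=cv2.minAreaRect(q[:,:2].astype(np.float32)*1000); print(q.mean(0),box)
red=(r>1.8*g)&(r>1.8*b)&(r>80)&ok&(v>150)&(v<240)&(u>240)&(u<320)
q=P[red]; print("red",len(q),np.median(q,0)); q=q[q[:,2]>.028]; print(cv2.minAreaRect(q[:,:2].astype(np.float32)*1000))
hs=(P[...,2]>0.05)&(P[...,2]<.06)&(u>400)&(u<550)&(v>60)&(v<315); print("housing",np.median(P[hs][:,2]),cv2.minAreaRect(P[hs][:,:2].astype(np.float32)*1000))
print(px("w1",341,182,.027),px("w1",342,232,.027))
E
python3 -c "
import cv2;i=cv2.imread('pics/w1.png')[60:330,200:420];cv2.imwrite('pics/w1c.png',cv2.resize(i,None,fx=2.2,fy=2.2))"
```

```text
left 896 831 0.10651453630883329
[0.5902 0.2042 0.1041] ((590.0452270507812, 203.75473022460938), (42.52572250366211, 10.91482162475586), 68.53707122802734)
right 606 605 0.10630527851295848
[0.5413 0.0736 0.1042] ((540.968017578125, 72.97401428222656), (42.22567367553711, 11.075297355651855), 69.34917449951172)
red 416 [0.5111 0.1594 0.0304]
((510.7718811035156, 159.1219940185547), (31.04861068725586, 13.091682434082031), 70.05309295654297)
housing 0.054679147333019484 ((679.975341796875, 95.25567626953125), (229.6090850830078, 115.4245834350586), 69.21281433105469)
[0.572  0.1527 0.027 ] [0.5543 0.1052 0.027 ]
```

View pics/w1c.png

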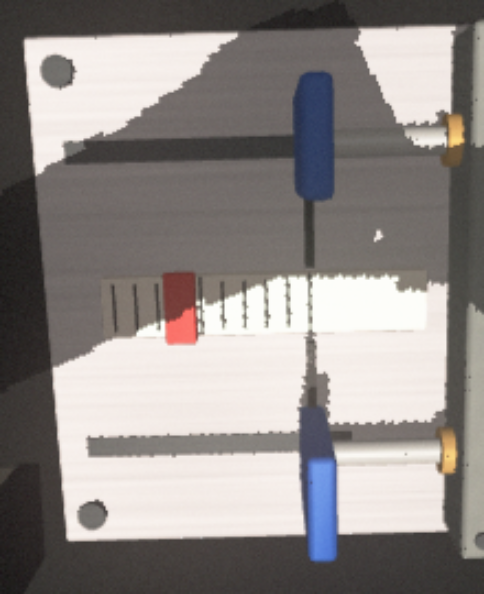

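The geometry is consistent. Yaw is −20.7°, the handle midpoint is 0.045 from the jig origin derived from the housing, and the marker stands at about 0.058. I'll grip the right handle and feel it.

```bash
cat >> h.py <<'E'
yaw=np.deg2rad(-20.7); X=np.array([np.cos(yaw),np.sin(yaw),0])
HL=np.array([.590,.2040,0]); HR=np.array([.5412,.0734,0]); MK=np.array([.5108,.1591,0])
def st(tag):
    s=env.sense(); print(tag,"t%.2f"%s['t'],"w%.4f"%s['gripper_width'],s['ee_pos'],"F.X=%.1f"%(s['wrist_force']@X),s['wrist_force']); return s
E
python3 - <<'E'
from h import *
R=Rj(yaw,1)
env.reach(HR+[0,0,.17],R); st("above")
env.movel(HR+[0,0,.073],R,rate=.1); s0=st("down")
effector.grasp(40); s0=st("grip"); p0=s0['ee_pos']; b=s0['wrist_force']@X
for i in range(1,7):
    env.movel(p0-X*.001*i,R,rate=.02); s=st(i)
    if abs(s['wrist_force']@X-b)>22: break
E
```

```text
above t3.65 w0.0920 [0.5418 0.0739 0.1706] F.X=-0.3 [0.1034 1.0287 0.1957]
down t4.77 w0.0918 [0.5418 0.0735 0.0736] F.X=0.7 [ 0.7625 -0.0628 -0.2471]
grip t5.95 w0.0117 [0.5414 0.0733 0.073 ] F.X=0.9 [ 0.6643 -0.7412 -0.8572]
1 t6.20 w0.0118 [0.5412 0.0734 0.073 ] F.X=4.3 [ 4.1335 -1.2264 -3.6285]
2 t6.45 w0.0119 [0.54   0.0738 0.073 ] F.X=4.4 [ 4.1299 -1.6313 -5.7957]
3 t6.70 w0.0120 [0.54   0.0738 0.073 ] F.X=8.4 [ 8.1759 -2.1845 -9.608 ]
4 t6.95 w0.0120 [0.54   0.0738 0.0731] F.X=11.6 [ 11.1646  -3.2655 -11.6828]
5 t7.20 w0.0115 [0.54   0.0738 0.0731] F.X=14.7 [ 14.3197  -3.6872 -13.9187]
6 t7.45 w0.0117 [0.54   0.0738 0.0731] F.X=17.4 [ 17.022   -4.1693 -17.3703]
```

```bash
python3 - <<'E'
from h import *
R=Rj(yaw,1); p0=np.array([.5414,.0733,.073])
for i in (7,8):
    env.movel(p0-X*.001*i,R,rate=.02); st(i)
for i in (4,0): env.movel(p0-X*.001*i,R,rate=.04); st(i)
effector.release(); st("rel")
E
```

```text
7 t7.70 w0.0118 [0.54   0.0738 0.0731] F.X=19.9 [ 19.4233  -5.0262 -19.5057]
8 t7.95 w0.0117 [0.54   0.0739 0.0731] F.X=23.0 [ 22.3283  -6.0849 -23.4643]
4 t8.20 w0.0118 [0.54   0.0739 0.073 ] F.X=11.4 [ 10.8068  -3.6303 -10.8965]
0 t8.45 w0.0118 [0.5414 0.0733 0.073 ] F.X=2.3 [ 2.1135 -0.9956 -3.2695]
rel t9.68 w0.0918 [0.5414 0.0733 0.073 ] F.X=0.3 [ 0.3102  0.0604 -0.1847]
```

The right handle stopped dead at about 1.5 mm under 23 N, so it is locked. I've returned it home and released it. Next is the left handle, with the wrist turned so its camera sees the pointer and marker.

```bash
python3 - <<'E'
from h import *
print("travel est", (HL-MK)@X,(HR-MK)@X)
env.movel(HR+[0,0,.18],Rj(yaw,1),rate=.15)
R=Rj(yaw,-1)
env.reach(HL+[0,0,.18],R); st("above")
env.movel(HL+[0,0,.073],R,rate=.1); st("down")
effector.grasp(40); s0=st("grip"); p0=s0['ee_pos']; np.save("p0.npy",p0)
for i in (2,4,6,8):
    env.movel(p0-X*.001*i,R,rate=.02); s=st(i)
    if abs(s['wrist_force']@X)>22: break
E
```

```text
travel est 0.0582161467560368 0.05873029264911028
above t12.82 w0.0921 [0.5899 0.2038 0.1797] F.X=0.1 [-0.1306 -0.5482 -1.0112]
down t14.04 w0.0921 [0.5906 0.2042 0.0737] F.X=-0.0 [ 0.0644  0.2103 -0.005 ]
grip t15.22 w0.0117 [0.5905 0.2038 0.073 ] F.X=2.7 [ 2.6082 -0.7414 -1.8163]
2 t15.47 w0.0119 [0.5893 0.2043 0.073 ] F.X=4.9 [ 5.1182 -0.341  -3.9569]
4 t15.72 w0.0113 [0.587  0.2051 0.073 ] F.X=3.3 [ 3.3745 -0.3752 -2.8581]
6 t15.97 w0.0114 [0.585  0.2059 0.073 ] F.X=4.2 [ 4.1303 -0.9672 -4.6412]
8 t16.23 w0.0115 [0.5831 0.2066 0.073 ] F.X=3.4 [ 3.0995 -1.4914 -3.0751]
```

The left handle gives: 8 mm of travel at about 4 N. I'll pull to 50 mm and look.

```bash
python3 - <<'E'
from h import *
R=Rj(yaw,-1); p0=np.load("p0.npy")
for d in (.03,.05):
    env.movel(p0-X*d,R,rate=.05); s=st(d); print("travel",(p0-s['ee_pos'])@X)
wrist("w2",("pointer_left","mark","pointer_right"))
E
python3 - <<'E'
import cv2;cv2.imwrite('pics/w2v.png',cv2.imread('pics/w2.png'))
E
```

```text
0.03 t16.82 w0.0117 [0.5631 0.2141 0.073 ] F.X=7.6 [ 7.6323 -1.3871 -5.4408]
travel 0.029211255519083892
0.05 t17.37 w0.0120 [0.5452 0.2209 0.073 ] F.X=9.8 [10.0012 -1.3534 -7.2615]
travel 0.04838623825765935
pointer_left [(array([0.5246, 0.1702, 0.026 ]), 0.83)]
mark [(array([0.509 , 0.1576, 0.0252]), 0.61)]
pointer_right [(array([0.5623, 0.1243, 0.027 ]), 0.97)]
```

View pics/w2.png

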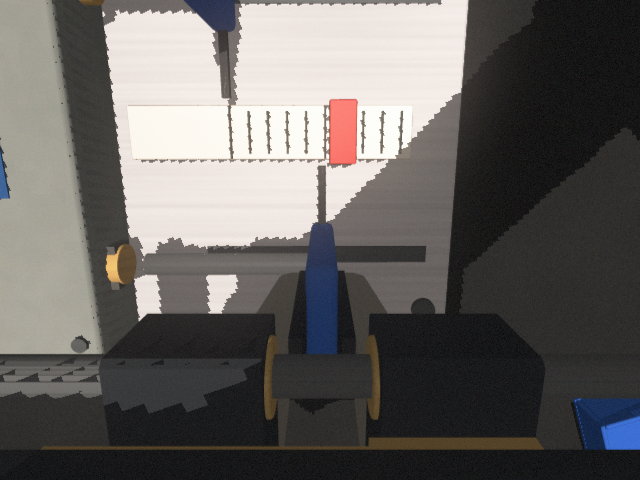

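Clear view: the left pointer tip is at (322,167), the marker is centred at (343,131), and the right pointer is at home (226,97). I'll measure the offset, make the last move and check again.

```bash
python3 - <<'E'
from h import *
def gap(n,t):
    P,ok,im=cloud(n); b,g,r=im[...,0],im[...,1],im[...,2]
    red=(r>1.8*g)&(r>1.8*b)&(r>80); v,u=np.nonzero(red); k=(v>80)&(v<180)&(u>300)&(u<390); u,v=u[k],v[k]
    m=px(n,(u.min()+u.max())/2,(v.min()+v.max())/2,.031); tip=px(n,*t,.027)
    print("mark",m,"tip",tip,"pointer x in mark frame",(tip-m)@X, "lat",(tip-m)@[-X[1],X[0],0]); return (tip-m)@X
g=gap("w2",(322,167)); s=env.sense(); p0=np.load("p0.npy")
print("ee-based gap",.0585-(p0-s['ee_pos'])@X)
if .005<g<.014:
    env.movel(p0-X*(.05+min(g,.0105)),Rj(yaw,-1),rate=.03); env.pause(.5); s=st("end"); print("travel",(p0-s['ee_pos'])@X)
    wrist("w3",("pointer_left","mark","pointer_right"))
E
```

```text
mark [0.5103 0.1588 0.031 ] tip [0.5266 0.1721 0.027 ] pointer x in mark frame 0.010625001169260446 lat 0.018179635272674924
ee-based gap 0.010280349712861722
end t18.57 w0.0118 [0.536  0.2243 0.073 ] F.X=10.1 [10.4194 -1.0249 -7.2196]
travel 0.058244658027002086
pointer_left [(array([0.5181, 0.1704, 0.0287]), 0.84)]
mark []
pointer_right [(array([0.5585, 0.1219, 0.0267]), 0.59)]
```

```bash
sleep 1; python3 -c "
import cv2;i=cv2.imread('pics/w3.png')[60:300,180:440];cv2.imwrite('pics/w3c.png',cv2.resize(i,None,fx=2.4,fy=2.4))"
```

```text
(no output)
```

View pics/w3c.png

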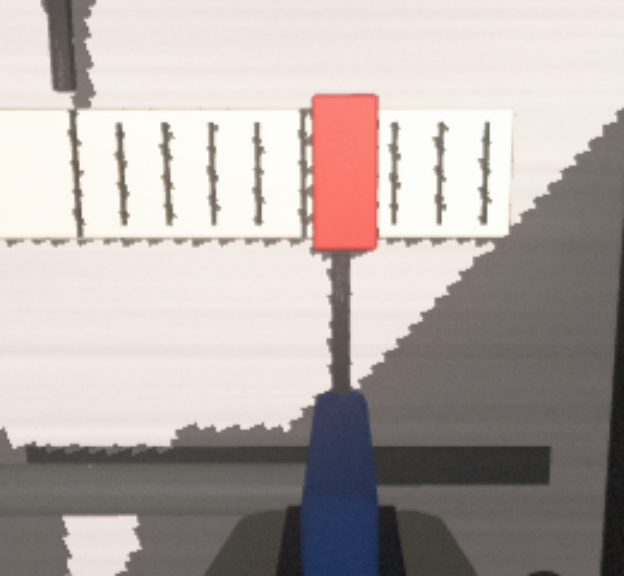

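The pointer (crop column 340) meets the marker (312–377, middle 345), about 1 mm short of centre. The right handle is home, so I'm handing in.

```bash
python3 - <<'E'
from h import *
s=st("final"); print(np.abs(s['joint_velocities']).max()); workorder.finish_job(); print("done")
E
```

```text
final t18.77 w0.0116 [0.5359 0.2243 0.073 ] F.X=9.9 [10.0627 -1.277  -7.3169]
0.001647091279833516
the job is handed in; nothing more can be done
done
```

I handed the job in at 18.8 s of the 50 s allowed, holding the left handle with its pointer about 1 mm short of the red marker's middle.

- **Finding the free handle:** The right handle stopped dead after about 1.5 mm under 23 N, so it is locked. I put it back home and let go. The left handle gave against its spring.
- **Final hold:** I pulled the left handle to 58.2 mm of travel, against a marker position of about 58.5 mm. The grip command was 40 N, the spring pull on the wrist was about 10 N, and the arm was still. The last wrist picture shows the pointer inside the red block.
- **Other checks:** The marker measured the same place to within about 1 mm with the handle at home and at 50 mm of pull. In the last picture the right pointer shows at home.
- **Failed check:** In the last picture the network did not find the marker, so I judged that alignment from the picture and the arm's travel, which agreed.
- **Not checked:** I did not look at the other things on the bench again after the pull. No unexpected force showed in the readings I took.

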